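# Hang the scoop in the drying cabinet and draw its hook down

## Task

Hang the green-handled scoop by its loop on the red hook inside the low drying cabinet: slip it in flat between the hook and the roof, where it does not fit upright, and tilt it down once the loop is on, before the hook has been moved. Then pull down on the scoop to draw the stiff hook to its hidden stop, which starts the drying, ending with a firm pull of about 14 N that shows it is against the stop, but never more than 18 N, and do not press hard on the roof or let the gripper push on the cabinet or hook. Let go so that the scoop hangs at rest by its loop, and leave everything else where it stands.

Things in the scene. Friction and masses are not known exactly. Their poses are not given: they have to be found in the camera images.
- scoop_grip (a point): Centre of the scoop's green grip sleeve, 10 mm above its underside; 60 mm long (x), 18 wide (y), 20 high (z): grasp across y. x runs along the scoop to the loop, z up as it lies flat. Along x: shank 7 mm thick from 30 to 130 mm, wire loop centred at 145 mm; behind, an open steel bowl 34 mm wide, 18 high, from -30 to -70 mm. Weight 0.12 to 0.21 kg.
- scoop_loop (a point): Centre of the scoop's steel hanging loop, same axes as the grip. The loop is an octagon of 5 mm wire lying in the scoop's x-y plane, opening 24 mm along x and 24 mm along y, outer size 34 mm.
- scoop: The whole scoop: origin below the grip sleeve's centre on its underside (10 mm under scoop_grip), same axes; 232 mm long overall. Pulled down by the sleeve with the loop on the hook, it tends to turn between the gripper pads about y.
- cabinet: Low white drying cabinet, fixed. Origin on the table straight below the hook's upturned tip; x from its open front to its back, z up. Inside: x = -75 mm (open front) to 52 mm (clear back panel), y = -167 to 167 mm (side walls), floor 6 mm thick. The hook's grey slide housing on the back panel starts at x = 38 mm.
- rest_bar (a point): Middle of the front face of the black rubber rest bar across the cabinet's back, 24 mm tall, its centre 55 mm above the table, 10 mm further back than the hook's tip. The hanging scoop's bowl swings back and leans on it, a few degrees off upright.
- roof: Clear roof of the cabinet with a blue front edge, 6 mm thick; its underside is 333 mm above the table, it reaches from x = -75 mm (front edge) to 58 mm in the cabinet's frame. Origin: on the underside straight above the hook's tip, axes as the cabinet. The gap between the hook's tip and the roof is 24 to 66 mm, as the hook starts.
- hook: The red hook, of 8 mm round bar: a level arm that comes forward from a 30 mm tall, 22 mm wide slide plate (front at x = 32 mm) to the corner at x = 0, then turns straight up. Origin and axes as hook_corner. It slides straight down and up, stiffly: drags at 5 N, stays where it is left, no spring. The hard lower stop is hidden and set differently each time, 5 to 25 mm below where the hook starts.
- hook_corner (a point): Corner of the red hook, on the bar's axis, where the level arm meets the upturned tip; axes as the cabinet. The tip's top is 22 mm above this point. It starts 245 to 287 mm above the table.
- jar: Small amber jar, 44 mm across, 60 mm tall, on the cabinet's floor beside the left wall. Leave it. Origin at its underside.
- tipbox: Pale, frosted box 60 x 60 x 50 mm on the cabinet's floor beside the right wall. Leave it. Origin at its underside.
- wash: White wash bottle with red cap, 70 mm across, 170 mm tall. Leave it. Origin at its underside.
- beaker: Glass beaker, 80 mm across, 110 mm tall. Leave it. Origin at its underside.
- wellplate: Pale, frosted well plate 127 x 85 x 16 mm. Leave it. Origin at its underside.
- pipettor: White and red pipette gun lying on the table, about 190 mm long, 36 mm high. Leave it. Origin at its underside.
- reagent: Green glass bottle with blue cap, 60 mm across, 120 mm tall. Leave it. Origin at its underside.
There are look-alikes about, which are no part of the job. Of the things like the scoop, leave any that is turquoise; of the rest the larger one is meant.

How it is judged (in metres and radians):
On the way, in this order (a step that is already met when the one before it is completed fails the run):
1. the scoop's loop is round the hook's arm, with the hook not yet drawn down (moved by less than 4 mm) (x of scoop_loop in the frame of hook_corner between -0.02 and 0.04 m and y of scoop_loop in the frame of hook_corner between -0.014 and 0.014 m and z of scoop_loop in the frame of hook_corner between -0.022 and 0.013 m and distance of hook_corner from where it was at the start of the episode below 0.004 m), for 0.2 s.
2. the hook is drawn down (by more than 4 mm) and bears on its stop: the scoop on it pulls with more than 12 N (x of scoop_loop in the frame of hook_corner between -0.02 and 0.04 m and y of scoop_loop in the frame of hook_corner between -0.014 and 0.014 m and z of scoop_loop in the frame of hook_corner between -0.022 and 0.013 m and distance of hook_corner from where it was at the start of the episode above 0.004 m and contact force between scoop and hook above 12 N), for 0.2 s.
At the end, for the whole second after the job is handed in: The scoop hangs by its loop on the hook (loop centre 20 mm before to 40 mm behind the hook's corner, within 14 mm sideways, 22 mm below to 13 mm above), loop up, within 0.35 rad of upright, at rest (under 0.05 m/s); the hook stays drawn, over 4 mm from its start (x of scoop_loop in the frame of hook_corner between -0.02 and 0.04 m and y of scoop_loop in the frame of hook_corner between -0.014 and 0.014 m and z of scoop_loop in the frame of hook_corner between -0.022 and 0.013 m and distance of hook_corner from where it was at the start of the episode above 0.004 m and angle between scoop_grip's own x axis and vertical below 0.35 rad and linear speed of scoop below 0.05 m/s); the robot touches nothing.
It fails at once if the scoop loads the hook with more than 18 N (contact force between scoop and hook above 18 N).
It fails at once if the scoop presses on the roof with more than 10 N (contact force between scoop and roof above 10 N).
It fails at once if the robot pushes on the cabinet, its roof or its hook with more than 5 N (contact force between any of the arm, the fingers and cabinet above 5 N or contact force between any of the arm, the fingers and roof above 5 N).
It fails at once if another object is moved by more than 30 mm (distance of any of jar, tipbox, wash, beaker, wellplate, pipettor, reagent from where it was at the start of the episode above 0.03 m).
It also fails if it takes over 72 s, if anything falls off the work surface, if the arm or the gripper's body presses on something with over 40 N, if the wrist force passes 120 N, or if a joint passes its speed limit or range.

## Robot

A 6-joint arm with a two-finger parallel gripper is mounted at the origin on the work surface. World frame = base frame: x ahead of the robot, y to its left, z up, the work surface at z = 0. Lengths are in mm, angles in rad, forces in N, time in s.
With the tool pointing down it reaches from about 350 to 1000 mm from the base axis. Payload 7.1 kg.
Tool frame: the origin (TCP) lies between the finger pads; the fingertips stand 22 mm ahead of it and the grasp point (between the pads) lies 3 mm ahead of it; z points along the fingers, y is the line along which they close (so a half turn about z gives the same grasp; the last joint's range is limited). The gripper opens to 85 mm and grips with 20 to 120 N. Pads are 22 mm wide; open, the fingers measure 114 mm over their backs; the gripper's body (76 mm by 85 mm) begins 54 mm behind the grasp point. The pads swing forward as they close: fully open they stand 13 mm farther back than shut.
Start: joints at [-1.305, 0.423, 1.63, -0, 1.089, -0.019], TCP at [175.622, -599.802, 253.319] pointing down, gripper open.
Joint ranges: [-3, 3], [-0.9, 2.11], [0.09, 2.58], [-1.31, 4.45], [0.11, 2.69], [-2.54, 2.54]. Speed limits (rad/s): [2.39, 2.39, 3.01, 3.14, 3.14, 3.14].

## Interface

Orientations are given as [roll, pitch, yaw] about the fixed x, y, z axes, in that order (R = Rz(yaw) Ry(pitch) Rx(roll)).
In Python, from bench import robot, jaws, cams, job_done, models gives the robot as it stands. Calls block until the motion is done:
- robot.reach(position, orientation): joint-space move of the TCP to a pose.
- robot.movel(position, max_speed=150, ori=None): straight line of the TCP; ori=None keeps the orientation; max_speed is the mean speed in mm/s.
- robot.set_joints(angles): joint-space move.
- jaws.gripper_to(opening): finger opening in mm; the grip force is fixed at half the most; returns when the fingers have stopped.
- robot.hold(seconds).
- robot.solve_ik(position, orientation): joint angles nearest the present ones, or None.
- robot.get_state(): the state.
- cams.grab_frame(name): name is "side" or "top"; returns a dict with "img" (400x640x3 uint8, red, green, blue), "intrinsics" (3x3 intrinsics, pixels), "origin" and "rotation" of the camera in the world. Camera axes: x right, y down, z forward; pixel columns grow to the right and rows downward; lengths in mm; the calibration is good to about 2 mm. A picture is of the moment at which its call begins. There is no depth.
A pose or a line that the arm cannot do raises robot.IKError and nothing moves.
- job_done(): hands the job in; it is judged then, once.
Trained networks look in a picture, given as the dict that the camera call returned (one of the last four; its "shot" number tells which), for a name from the list of things; names that differ only in an ending like _2 or _b are one class to them, and where a whole thing is asked for, a point or a joint stands for the part that bears it (a point fixed in the world has none). Each returns a list of dicts, best first, with "conf" (0 to 1); they miss things now and then, are a little off and sometimes report something else, mostly with a low value. They report only what shows in the picture. A call takes as long as a camera call. They do not tell look-alikes from the thing itself.
- models.outline_of(picture, label): "region" (400x640 bool, what is visible of it) and "point" ([column, row] in pixels, amid what is visible of it).
The state is a dict: "time_s": time; "q": joint angles; "joint_vel": joint speeds; "effort": joint torques, N m; "position": TCP position; "tcp_rot": TCP orientation; "wrist_force": force on the tool from outside, world axes, zero at the start; "ft_torque": the same for the moment, N m; "gripper_width": finger opening in mm; "gripper_force": force on a finger pad.
Only numpy, scipy, OpenCV 4.12 (cv2) and the standard library are available. Lean on these libraries where they do the work, as an engineer would, in place of code of your own. Each camera call takes 0.05 s, during which the arm holds its last target. There are 200 camera calls.

## Working session

There is one attempt and no reset: what is moved stays moved. The work goes in short steps, each a Python script; the robot and the scene stay as the last script left them, time stands still between calls to the robot, and variables do not carry over. Pictures are saved under pics/ and viewed, at most 10 in all, crops included, and the job is handed in when it is done.

```bash
mkdir -p pics; ls; cat > h.py <<'E'
import numpy as np, cv2
from bench import robot, jaws, cams, job_done, models
def ray(f,p):
    K=np.array(f["intrinsics"]);R=np.array(f["rotation"]);d=R@np.linalg.inv(K)@np.array([p[0],p[1],1.]);return np.array(f["origin"],float),d/np.linalg.norm(d)
def atz(f,p,z):
    o,d=ray(f,p);return o+d*(z-o[2])/d[2]
def tri(f1,p1,f2,p2):
    o1,d1=ray(f1,p1);o2,d2=ray(f2,p2)
    s=np.linalg.lstsq(np.c_[d1,-d2],o2-o1,rcond=None)[0]
    a=o1+s[0]*d1;b=o2+s[1]*d2;return (a+b)/2,np.linalg.norm(a-b)
def proj(f,X):
    K=np.array(f["intrinsics"]);R=np.array(f["rotation"]);c=K@(R.T@(np.array(X,float)-np.array(f["origin"])));return c[:2]/c[2]
def save(f,n,box=None,k=1):
    im=f["img"];
    if box: im=im[box[1]:box[3],box[0]:box[2]]
    im=cv2.resize(im,None,fx=k,fy=k,interpolation=cv2.INTER_CUBIC)
    cv2.imwrite("pics/"+n,im[:,:,::-1])
E
python3 - <<'E'
from h import *
fs={n:cams.grab_frame(n) for n in("side","top")}
for n,f in fs.items():
    save(f,n+"1.png"); print(n,f["origin"],np.round(f["rotation"],3).tolist(),np.array(f["intrinsics"])[0])
    for l in["scoop_grip","scoop_loop","scoop","hook_corner","hook","rest_bar","cabinet"]:
        for d in models.outline_of(f,l): 
            ys,xs=np.nonzero(d["region"]);print(n,l,round(d["conf"],2),np.round(d["point"],1),d["region"].sum(),(xs.min(),ys.min(),xs.max(),ys.max()))
print(robot.get_state())
E
```

```text
pics
side [ -104.54699021 -1090.63063339  1257.58494285] [-2.231, -0.022, -0.444] [415.22425011   0.         328.98094327]
side scoop_grip 0.66 [310.3 202.3] 51 (np.int64(311), np.int64(202), np.int64(321), np.int64(209))
side scoop_loop 0.51 [314.8 205. ] 35 (np.int64(312), np.int64(203), np.int64(320), np.int64(208))
side rest_bar 0.71 [376.6 226.6] 4746 (np.int64(338), np.int64(169), np.int64(422), np.int64(277))
side cabinet 0.71 [372.8 224.6] 4693 (np.int64(339), np.int64(169), np.int64(422), np.int64(276))
top [ 392.84081063  131.90877089 1629.24020482] [-3.073, 0.02, -1.557] [433.69028453   0.         315.48195086]
top scoop_grip 0.71 [269.8 240.2] 124 (np.int64(262), np.int64(233), np.int64(299), np.int64(251))
top scoop_grip 0.49 [270.7 199.2] 172 (np.int64(265), np.int64(158), np.int64(279), np.int64(211))
top scoop_loop 0.64 [271.9 200.7] 178 (np.int64(270), np.int64(185), np.int64(280), np.int64(211))
top scoop_loop 0.61 [366.  173.4] 1055 (np.int64(318), np.int64(163), np.int64(429), np.int64(184))
top scoop_loop 0.26 [477.2 262.1] 688 (np.int64(455), np.int64(232), np.i
[... 591 characters left out ...]
4(183))
{'time_s': 0.8, 'q': array([-1.30500352e+00,  4.23061323e-01,  1.62988907e+00,  5.61535792e-05,
        1.08859176e+00, -1.89723024e-02]), 'joint_vel': array([ 0.0029004 , -0.0010288 , -0.00148131, -0.00098479, -0.00109325,
       -0.00147187]), 'effort': array([-2.90877715e-04, -5.57283068e+01, -2.82137167e+01, -1.81766031e-04,
        5.15861284e-04,  5.28441930e-06]), 'position': array([ 175.63585626, -599.80909997,  253.34753217]), 'tcp_rot': array([ 3.14154122e+00, -4.87849363e-05,  2.84739069e-01]), 'wrist_force': array([-0.29332518, -0.40015788,  0.72833311]), 'ft_torque': array([ 0.01511276,  0.00818257, -0.00910109]), 'gripper_force': 0.0, 'gripper_width': 85.79906326984289}
```

```bash
sed -i 's/R=np.array(f\["rotation"\])/R=Rm(f["rotation"])/' h.py; sed -i '2a from scipy.spatial.transform import Rotation as Ro\ndef Rm(r): return Ro.from_euler("xyz",r).as_matrix()' h.py; grep -n "Rm" h.py
```

```text
4:def Rm(r): return Ro.from_euler("xyz",r).as_matrix()
6:    K=np.array(f["intrinsics"]);R=Rm(f["rotation"]);d=R@np.linalg.inv(K)@np.array([p[0],p[1],1.]);return np.array(f["origin"],float),d/np.linalg.norm(d)
14:    K=np.array(f["intrinsics"]);R=Rm(f["rotation"]);c=K@(R.T@(np.array(X,float)-np.array(f["origin"])));return c[:2]/c[2]
```

View pics/side1.png

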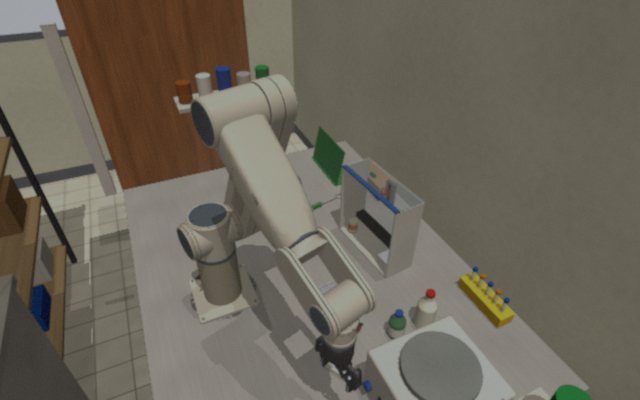

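View pics/top1.png

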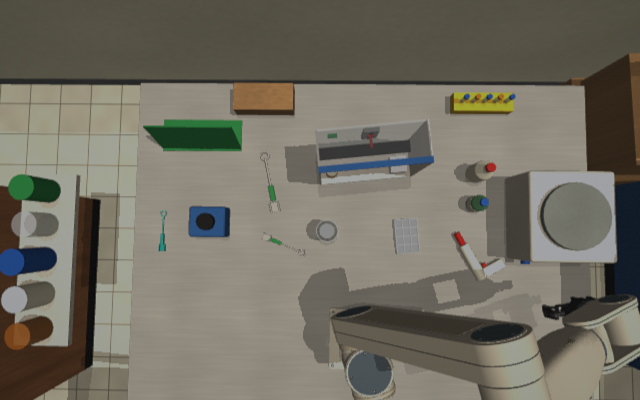

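```bash
python3 - <<'E'
from h import *
fs={n:cams.grab_frame(n) for n in("side","top")}
f=fs["top"]
a=cv2.resize(f["img"][110:260,240:440],None,fx=4,fy=4,interpolation=cv2.INTER_CUBIC)
cv2.imwrite("pics/c_top.png",a[:,:,::-1])
save(fs["side"],"c_side.png",(300,150,430,280),4.5)
for p in[(318,168),(433,159)]: print("edge",atz(f,p,336))
for p,z in[((264.5,156),10),((275,207),10),((270,189),12),((370,138),270)]: print(p,atz(f,p,z), proj(fs["side"],atz(f,p,z)))
for n,f in fs.items():
    hsv=cv2.cvtColor(f["img"],cv2.COLOR_RGB2HSV)
    m=((hsv[...,0]<8)|(hsv[...,0]>172))&(hsv[...,1]>110)&(hsv[...,2]>50)
    k,l,s,c=cv2.connectedComponentsWithStats(m.astype(np.uint8))
    print(n,[(s[i].tolist()) for i in range(1,k) if s[i][4]>4 and 300<s[i][0]<440 and 110<s[i][1]<280])
    g=(abs(hsv[...,0].astype(int)-65)<13)&(hsv[...,1]>120)
    k,l,s,c=cv2.connectedComponentsWithStats(g.astype(np.uint8))
    print(n,[(s[i].tolist(),np.round(c[i],1).tolist()) for i in range(1,k) if s[i][4]>8 and 240<s[i][0]<330 and s[i][1]>150])
E
```

```text
edge [577.26551571 153.00769427 336.        ]
edge [ 608.30909849 -190.76638064  336.        ]
(264.5, 156) [667.12906798 361.10490372  10.        ] [337.98988603 194.99559761]
(275, 207) [474.75877168 317.37019768  10.        ] [305.7122771  210.03938685]
(270, 189) [542.03229287 337.33958874  12.        ] [316.96692007 203.73172614]
(370, 138) [684.19698593  -9.17825837 270.        ] [385.70244952 193.51831536]
side []
side [([313, 203, 8, 5, 13], [316.3, 204.9])]
top [[368, 135, 6, 12, 33]]
top [([269, 186, 6, 15, 59], [271.5, 192.6]), ([271, 238, 10, 6, 26], [275.3, 240.8])]
```

View pics/c_top.png

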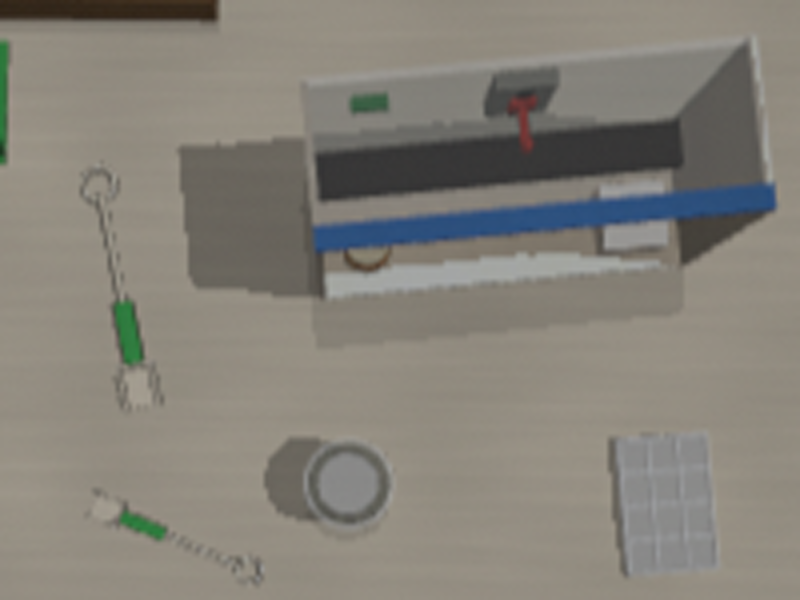

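View pics/c_side.png

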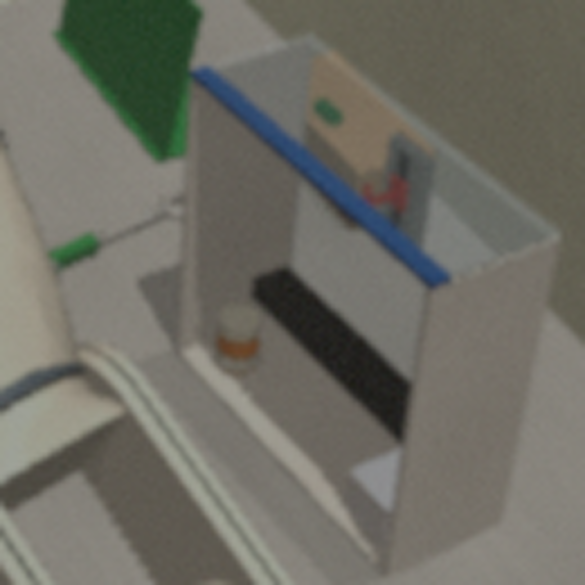

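Look-alikes: turquoise scoop at top (162,230), small green scoop at (285,243), and the large green scoop with its grip at (271.5,192.6) and loop at (264.7,156). The large green one is the target, and the crop confirms it. The hook shows red at top (371,140), with its upturned tip at the lower end. Next I check arm reachability and start the approach.

```bash
cat >> h.py <<'E'
F=np.diag([1.,-1,-1])
def Rs(psi,th): # scoop rotation: heading psi, tilted down by th (loop up)
    return Ro.from_euler("zy",[0,0]).as_matrix()@Ro.from_euler("z",psi).as_matrix()@Ro.from_euler("y",-th).as_matrix()
def tool(psi,th,phi=0,half=0):
    R=Rs(psi,th)@Ro.from_euler("y",phi).as_matrix()@F
    if half: R=R@np.diag([-1.,-1,1])
    return R
def rpy(R): return Ro.from_matrix(R).as_euler("xyz")
E
python3 - <<'E'
from h import *
psi=0.09; C=np.array([667,-12,266.])
xc=np.array([np.cos(psi),np.sin(psi),0])
for phi in(-.3,0,.3):
  for half in(0,1):
    for deg in(0,30,45,60,75,90):
        th=np.radians(deg); R=Rs(psi,th)
        P=C+[0,0,8]-145*R[:,0]
        T=tool(psi,th,phi,half); q=robot.solve_ik(P-3*T[:,2],rpy(T))
        print(phi,half,deg,None if q is None else np.round(q,2))
for half in (0,1):
    T=tool(.224,0,0,half);print(robot.solve_ik(np.array([530,334,24.]),rpy(T)))
E
```

```text
-0.3 0 0 [-0.1   0.13  2.01  0.09  0.71  1.32]
-0.3 0 30 [-0.16  0.29  2.32  2.56  0.34 -1.19]
-0.3 0 45 [-0.17  0.55  2.38  2.84  0.88 -1.5 ]
-0.3 0 60 [-0.17  0.83  2.34  2.88  1.37 -1.58]
-0.3 0 75 [-0.15  1.04  2.22  2.9   1.73 -1.6 ]
-0.3 0 90 [-0.12  1.19  2.04  2.92  1.96 -1.59]
-0.3 1 0 [-0.1   0.13  2.01  0.09  0.71 -1.82]
-0.3 1 30 [-0.16  0.29  2.32  2.56  0.34  1.96]
-0.3 1 45 [-0.17  0.55  2.38  2.84  0.88  1.64]
-0.3 1 60 [-0.17  0.83  2.34  2.88  1.37  1.56]
-0.3 1 75 [-0.15  1.04  2.22  2.9   1.73  1.54]
-0.3 1 90 [-0.12  1.19  2.04  2.92  1.96  1.55]
0 0 0 [-0.07  0.24  1.83 -0.    1.07  1.41]
0 0 30 [-0.12  0.25  2.17  0.45  0.24  0.95]
0 0 45 [-0.14  0.38  2.27  2.61  0.32 -1.23]
0 0 60 [-0.15  0.59  2.31  2.86  0.82 -1.49]
0 0 75 [-0.14  0.82  2.27  2.9   1.26 -1.56]
0 0 90 [-0.13  1.01  2.16  2.92  1.59 -1.58]
0 1 0 [-0.07  0.24  1.83 -0.    1.07 -1.73]
0 1 30 [-0.12  0.25  2.17  0.45  0.24 -2.19]
0 1 45 [-0.14  0.38  2.27  2.61  0.32  1.91]
0 1 60 [-0.15  0.59  2.31  2.86  0.82  1.65]
0 1 75 [-0.14  0.82  2.27  2.9   1.26  1.58]
0 1 90 [-0.13  1.01  2.16  2.92  
[... 201 characters left out ...]
3 0 75 [-0.12  0.62  2.23  2.87  0.72 -1.48]
0.3 0 90 [-0.12  0.8   2.19  2.92  1.13 -1.54]
0.3 1 0 [-0.05  0.38  1.66 -0.04  1.39 -1.7 ]
0.3 1 30 [-0.08  0.29  1.99  0.06  0.64 -1.79]
0.3 1 45 [-0.1   0.34  2.11  0.4   0.23 -2.13]
0.3 1 60 [-0.12  0.45  2.2   2.61  0.28  1.93]
0.3 1 75 [-0.12  0.62  2.23  2.87  0.72  1.66]
0.3 1 90 [-0.12  0.8   2.19  2.92  1.13  1.6 ]
[ 5.43325127e-01  7.41000581e-01  1.71682358e+00 -4.44089210e-16
  6.83768496e-01  1.89012145e+00]
[ 5.43325127e-01  7.41000581e-01  1.71682358e+00 -4.44089210e-16
  6.83768496e-01 -1.25147120e+00]<sys>:0: UserWarning: Gimbal lock detected. Setting third angle to zero since it is not possible to uniquely determine all angles.
```

```bash
python3 - <<'E'
from h import *
f=cams.grab_frame("top")
g=atz(f,(271.5,192.6),15); L=atz(f,(264.4,155.6),10); b=atz(f,(274.5,206.5),9)
psi=np.arctan2(L[1]-b[1],L[0]-b[0]); u=np.array([np.cos(psi),np.sin(psi),0])
print(g,L,b,psi,L-145*u, np.linalg.norm(L-b))
P=(g+ (L-145*u))/2; print(P)
T=rpy(tool(psi,0))
robot.reach([140,-430,430],[np.pi,0,.285])
robot.reach([400,260,400],T)
jaws.gripper_to(50)
robot.reach([P[0],P[1],120],T)
print(robot.get_state()["wrist_force"],robot.get_state()["time_s"])
f=cams.grab_frame("top"); save(f,"pre.png",(220,130,340,260),4)
np.save("scoop.npy",[P[0],P[1],psi])
E
```

```text
[528.29585928 331.04044046  15.        ] [668.65026177 361.51775681  10.        ] [476.660867   319.40157426   9.        ] 0.21594667122018735 [527.01803371 330.44828665  10.        ] 196.55711773926927
[527.6569465  330.74436356  12.5       ]
[-0.16560398 -0.65405747  0.62433436] 6.175
```

View pics/pre.png

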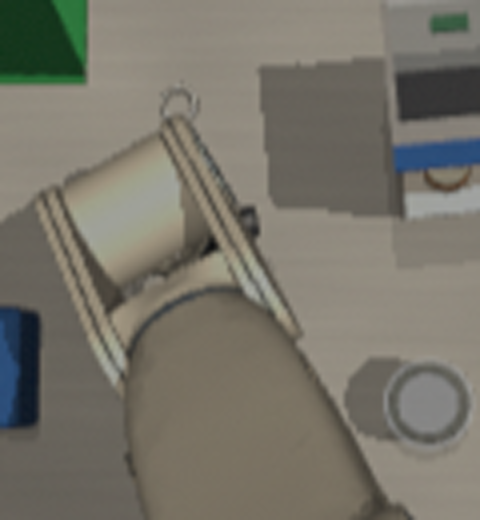

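The arm covers the scoop; only its loop still shows, at about crop (178,102). Both estimates of the grip agree within 2 mm, so I go down and grasp.

```bash
python3 - <<'E'
from h import *
x,y,psi=np.load("scoop.npy")
robot.movel([x,y,40],150)
for z in(32,26): robot.movel([x,y,z],40); print(z,robot.get_state()["wrist_force"])
jaws.gripper_to(8)
s=robot.get_state();print(s["gripper_width"],s["gripper_force"],s["wrist_force"],s["position"])
robot.movel([x,y,150],100); robot.hold(.3)
s=robot.get_state();print(s["gripper_width"],s["gripper_force"],s["wrist_force"],s["ft_torque"],s["time_s"])
fs={n:cams.grab_frame(n) for n in("side","top")}
a=cv2.resize(fs["side"]["img"][150:250,270:370],None,fx=4,fy=4);b=cv2.resize(fs["top"]["img"][100:200,230:330],None,fx=4,fy=4)
cv2.imwrite("pics/grasp.png",np.hstack([a,b])[:,:,::-1])
for n,f in fs.items():
    for X in([x,y,137],[x+145*np.cos(psi),y+145*np.sin(psi),137]): print(n,proj(f,X))
E
```

```text
32 [ 0.42246811 -0.4721892  -0.07925986]
26 [0.6736557  0.29757363 0.1022012 ]
16.54769967632341 59.899136424064636 [-0.70903689 -0.81178963  2.97528875] [527.89145926 330.85272431  26.34253733]
16.525000218264545 59.331398606300354 [ 0.00426631  0.47552621 -1.24235975] [ 0.04340188 -0.01048556 -0.04289844] 9.6417
side [314.83500791 184.1070198 ]
side [339.27733978 173.67895   ]
top [267.30845368 189.78490397]
top [259.3068472  149.21622134]
```

View pics/grasp.png

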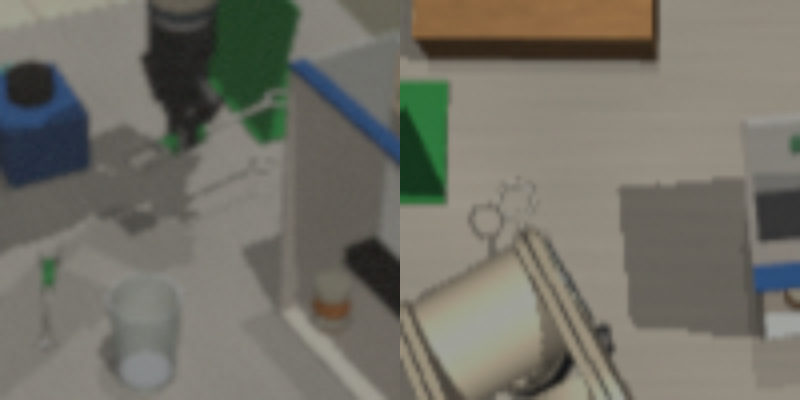

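Grasp is good: the side view shows the loop at (339.5,174.3) against a predicted (339.3,173.7). Next I measure the hook by fitting its known shape to both views.

```bash
python3 - <<'E'
from h import *
from scipy.optimize import minimize
fs={}
for n in("top","side"):
    fr=[cams.grab_frame(n) for _ in range(6)]; f=dict(fr[0]); f["m"]=np.mean([a["img"].astype(float) for a in fr],0); fs[n]=f
T=fs["top"]["m"]; blue=(T[...,2]-T[...,0]>50)&(T[...,2]-T[...,1]>20); blue[:, :312]=0; blue[:,440:]=0; blue[:150]=0; blue[190:]=0
cols=np.arange(322,430,4); e=[]
for c in cols:
    r=np.nonzero(blue[:,c])[0]; e.append((r.min(),r.max()))
e=np.array(e); print("edge thickness px",(e[:,1]-e[:,0]+1).mean())
for nm,r,z in(("upper",e[:,0]-.5,339),("lower",e[:,1]+.5,333)):
    W=np.array([atz(fs["top"],(c,q),z) for c,q in zip(cols,r)]); k=np.polyfit(W[:,1],W[:,0],1)
    print(nm,"x=%.1f + %.4f y"%(k[1],k[0]),"psi",np.arctan(-k[0]))
xs=np.nonzero(blue.any(0))[0]
for c in(xs.min(),xs.max()): r=np.nonzero(blue[:,c])[0].mean(); print("ends",atz(fs["top"],(c,r),336))
red={}
for n,(x0,y0,x1,y1) in {"top":(355,125,390,160),"side":(370,175,402,205)}.items():
    m=fs[n]["m"]; d=m[...,0]-(m[...,1]+m[...,2])/2
    c=d[y0:y1,x0:x1]; red[n]=(c,x0,y0); print(n,np.round(c[:, :]).astype(int).clip(0).max())
    for row in (c[4:26,8:26] if n=="top" else c[8:26,6:28]): print(" ".join("%3d"%max(v,0) for v in row))
import pickle; pickle.dump((fs,red),open("hk.pkl","wb"))
E
```

```text
edge thickness px 5.851851851851852
upper x=597.8 + -0.1074 y psi 0.10698894540619548
lower x=581.1 + -0.1006 y psi 0.10030219659847515
ends [572.76141208 149.94128084 336.        ]
ends [ 606.79952716 -190.76004947  336.        ]
top 59
  1   0   0   1   0   0   0   0   0   0   0   1   0   1   1   0   2   5
  0   0   0   0   1   0   0   0   1   0   0   0   1   1   0   0   1   5
  0   1   0   1   1   0   0   0   0   0   0   0   0   0   0   0   3   5
  0   0   0   0   0   0   0   0   0   0   0   0   0   0   0   1   4   5
  0   0   0   0   0   1   0   0   0   2   9   1   0   0   0   3   5   5
  0   0   0   0   8  26  21  21  21  33  41  14   0   0   1   4   5   5
  0   0   0   1  24  52  49  48  43  46  47  13   0   0   3   5   5   5
  0   0   0   5  31  46  47  51  44  38  29   3   0   1   5   5   5   5
  0   0   0   8  29  28  34  55  49  21   8   0   0   2   5   5   5   5
  0   1   1   3  11   9  25  59  52   7   1   2   2   3   4   4   5   5
  2   2   2   2   1   2  19  58  52   4   1   3   3   3   3   3   4   3
  3   3   3   3   2   2  12  56  54   7   2   3   3   2   2   3   2   
[... 1613 characters left out ...]
   0   0   0   6  30  32  27  31  37  42  45  41  40  21   0   0   0   0   0   0   0
  0   0   0   0   0   9  30  39  38  32  33  37  37  38  20   0   0   0   0   0   0   0
  0   0   0   0   0   0   3  19  17  10  12  22  33  34  17   0   0   0   0   0   0   0
  0   0   0   0   0   0   0   0   0   0   0   8  22  25  10   0   0   0   0   0   0   0
  0   0   0   0   0   0   0   0   0   0   0   0   6   9   3   0   0   0   0   0   0   0
  7   0   0   0   0   0   0   0   0   0   0   0   0   0   0   0   0   0   0   0   0   0
  6   8   3   0   0   0   0   0   0   0   0   0   0   0   0   0   0   0   0   0   0   0
  4   7  10   2   0   0   0   0   0   0   0   0   0   0   0   0   0   0   0   0   0   0
```

```bash
cat > fit.py <<'E'
from h import *
import pickle
from scipy.optimize import minimize
fs,red=pickle.load(open("hk.pkl","rb"))
tgt={"top":np.clip(red["top"][0]/50,0,1),"side":np.clip((red["side"][0]-22)/16,0,1)}
tgt["top"][:, 24:]=0
K=8
def cap(a,b,r=4):
    g=np.random.RandomState(0).randn(60,3);g/=np.linalg.norm(g,axis=1)[:,None];return np.r_[a+r*g,b+r*g]
parts=[cap(np.array([0,0,0.]),np.array([32,0,0.])),cap(np.array([0,0,0.]),np.array([0,0,18.])),
  np.array([[x,y,z] for x in(32,38) for y in(-11,11) for z in(-15,15)],float)]
def render(n,p):
    f=fs[n];c,x0,y0=red[n];im=np.zeros((c.shape[0]*K,c.shape[1]*K),np.uint8)
    Rz=Ro.from_euler("z",p[3]).as_matrix()
    for q in parts:
        uv=np.array([proj(f,Rz@v+p[:3]) for v in q]); h=cv2.convexHull((((uv-[x0,y0]+.5)*K)*16).astype(np.int32))
        cv2.fillConvexPoly(im,h,255,shift=4)
    return cv2.GaussianBlur(cv2.resize(im/255.,c.shape[::-1],interpolation=cv2.INTER_AREA),(0,0),.6)
def cost(p):
    r=0
    for n in tgt: r+=((render(n,p)-tgt[n])**2).sum()
    return r+((p[3]-.103)/.01)**2*.3
best=min((minimize(cost,[667,-12,z,.103],method="Nelder-Mead",options=dict(initial_simplex=np.array([667,-12,z,.103])+np.array([[0,0,0,0],[8,0,0,0],[0,8,0,0],[0,0,10,0],[0,0,0,.02]]),xatol=.05,fatol=.01)) for z in(250,266,285)),key=lambda r:r.fun)
print(best.x,best.fun,(tgt["top"]**2).sum(),(tgt["side"]**2).sum())
for dz in(-6,-3,0,3,6): print(dz,cost(best.x+[0,0,dz,0]))
np.save("hook.npy",best.x)
p=best.x; Rz=Ro.from_euler("z",p[3]).as_matrix(); print("roof edge pred",p[:3]+Rz@[-75,0,0])
o=[]
for n in("top","side"):
    o+= [cv2.resize(x,(400,300),interpolation=cv2.INTER_NEAREST) for x in(tgt[n],render(n,p))]
cv2.imwrite("pics/fit.png",(np.vstack([np.hstack(o[:2]),np.hstack(o[2:])])*255).astype(np.uint8))
E
python3 fit.py
```

```text
[ 6.57389255e+02 -1.23759736e+01  2.73887731e+02  1.03530325e-01] 21.833739531494775 43.45373055555556 24.267632378472232
-6 29.78832730498723
-3 24.63878444507462
0 21.833739531494775
3 23.847074819954255
6 29.64975098542993
roof edge pred [582.79084056 -20.12688427 273.88773118]
```

View pics/fit.png

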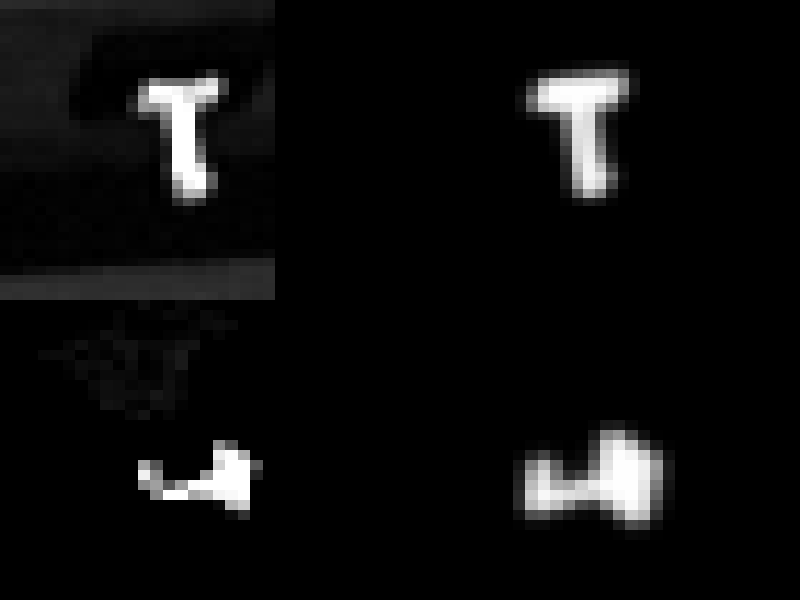

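Fit result: hook corner at (657.4, -12.4, 273.9) with yaw 0.1035. The predicted roof edge agrees with the blue edge within 1 mm, and the gap between tip and roof is about 37 mm. I move to the pre-insertion pose and check the loop there.

```bash
cat >> h.py <<'E'
import os
H=np.load("hook.npy") if os.path.exists("hook.npy") else None
OFF=np.load("off.npy") if os.path.exists("off.npy") else np.array([145.,0,0]) # loop in scoop grip frame
def pose(loop,th,off=None,dpsi=0):
    off=OFF if off is None else off
    R=Rs(H[3]+dpsi,th); L=H[:3]+Ro.from_euler("z",H[3]).as_matrix()@np.array(loop,float)
    G=L-R@off; T=tool(H[3]+dpsi,th); return G-16.3*T[:,2],rpy(T),L
def go(loop,th,v=60,dpsi=0):
    P,o,L=pose(loop,th,dpsi=dpsi); robot.movel(P,v,ori=o)
def st(): 
    s=robot.get_state(); print("t%.1f"%s["time_s"],"F",np.round(s["wrist_force"],2),"M",np.round(s["ft_torque"],2),"w%.2f"%s["gripper_width"],np.round(s["position"],1)); return s
E
python3 - <<'E'
from h import *
P,o,L=pose([-115,0,39],0)
x,y,psi=np.load("scoop.npy")
robot.movel([x-80,y-30,300],200)
robot.reach([P[0]-60,P[1]+60,P[2]],o)
robot.movel(P,100,ori=o); robot.hold(.3); st()
o=[]
for n in("side","top"):
    fr=[cams.grab_frame(n) for _ in range(3)];f=fr[0];m=np.mean([a["img"].astype(float) for a in fr],0).astype(np.uint8)
    c=proj(f,L);print(n,c);x0,y0=(np.round(c)-25).astype(int);print(x0,y0)
    a=cv2.resize(m[y0:y0+50,x0:x0+50],None,fx=8,fy=8,interpolation=cv2.INTER_CUBIC)
    q=((c-[x0,y0]+.5)*8).astype(int);cv2.circle(a,q.tolist(),2,(255,0,255),-1);o.append(a)
cv2.imwrite("pics/pre2.png",np.hstack(o)[:,:,::-1])
E
```

```text
t13.8 F [ 1.   -0.51 -1.43] M [ 0.02  0.02 -0.01] w16.25 [398.6 -39.  329.3]
side [356.93479975 195.74434686]
332 171
top [376.18702097 180.90689017]
351 156
```

View pics/pre2.png

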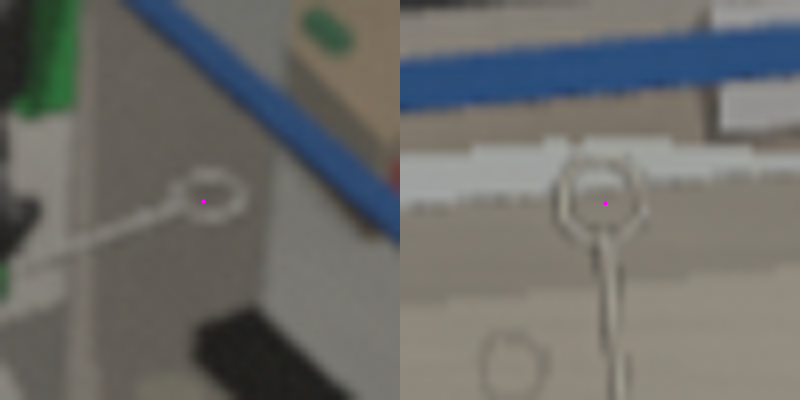

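The loop shows at side crop (209,195) and top crop (602,198), within 1 px of the predictions at (203,201) and (605,203). I triangulate the correction, then insert.

```bash
python3 - <<'E'
from h import *
P,o,L=pose([-115,0,39],0)
a,b=cams.grab_frame("side"),cams.grab_frame("top")
X,e=tri(a,proj(a,L)+[.75,-.75],b,proj(b,L)+[-.35,-.6])
d=Rs(H[3],0).T@(X-L); print(d,e)
off=np.array([145.,0,0])+d*[1,1,1]; off[1]=np.clip(off[1],-2,2); np.save("off.npy",off); print(off)
E
python3 - <<'E'
from h import *
# insert flat: above the tip
go([-115,0,38.5],0,60); st()
go([-60,0,38.5],0,80); st()
go([2,0,38.5],0,60); robot.hold(.2); st()
L=pose([2,0,38.5],0)[2]
o=[]
for n in("side","top"):
    fr=[cams.grab_frame(n) for _ in range(3)];f=fr[0];m=np.mean([a["img"].astype(float) for a in fr],0).astype(np.uint8)
    c=proj(f,L);x0,y0=(np.round(c)-25).astype(int);print(n,c,x0,y0)
    a=cv2.resize(m[y0:y0+50,x0:x0+50],None,fx=8,fy=8,interpolation=cv2.INTER_CUBIC)
    q=((c-[x0,y0]+.5)*8).astype(int);cv2.circle(a,q.tolist(),2,(255,0,255),-1);o.append(a)
cv2.imwrite("pics/ins.png",np.hstack(o)[:,:,::-1])
E
```

```text
[2.54453564 0.63814381 2.02880634] 1.9134491695231608
[147.54453564   0.63814381   2.02880634]
t14.5 F [-0.49 -0.22 -2.17] M [0.01 0.01 0.02] w16.36 [396.  -40.2 326.4]
t15.3 F [ 0.52 -0.2  -1.29] M [-0.04 -0.02 -0.02] w16.15 [450.7 -34.4 326.4]
t16.7 F [ 0.09 -0.57 -1.88] M [0.01 0.   0.02] w16.03 [512.5 -28.1 326.8]
side [381.80182123 186.77849355] 357 162
top [372.38899993 143.09677105] 347 118
```

View pics/ins.png

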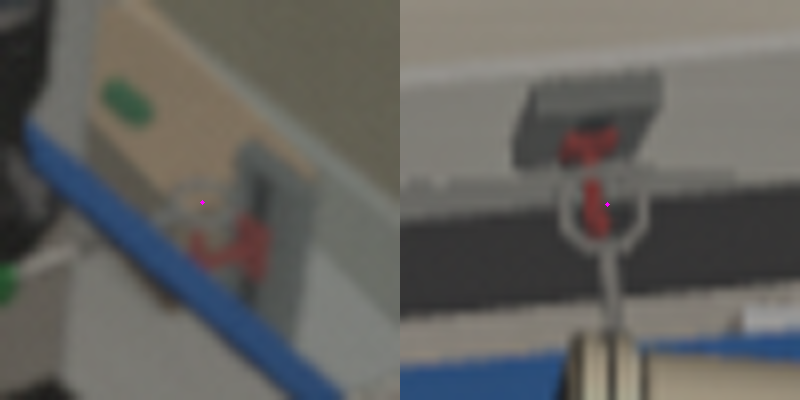

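The loop sits over the tip with the opening centred on it: ring at top crop (604,205), hook tip at about (597,228). The offset is what perspective explains, so I lower it while watching the force.

```bash
cat >> h.py <<'E'
def F(n=5):
    v=[]
    for _ in range(n): robot.hold(.02); v.append(robot.get_state()["wrist_force"])
    return np.mean(v,0)
E
python3 - <<'E'
from h import *
f0=F(10); print("free",f0); np.save("f0.npy",f0)
go([1.5,0,20],0,60); print(F())
for z in np.arange(17,6,-1.5):
    go([1.5,0,z],0,30); f=F(4)-f0; print(z,np.round(f,2))
    if np.linalg.norm(f)>1.5: break
st()
E
```

```text
free [-0.14592122 -0.05447989 -1.53962477]Traceback (most recent call last):
  File "<stdin>", line 3, in <module>
  File "h.py", line 36, in go
    P,o,L=pose(loop,th,dpsi=dpsi); robot.movel(P,v,ori=o)
          ~~~~^^^^^^^^^^^^^^^^^^^
  File "h.py", line 34, in pose
    G=L-R@off; T=tool(H[3]+dpsi,th); return G-16.3*T[:,2],rpy(T),L
                 ~~~~^^^^^^^^^^^^^^
  File "h.py", line 24, in tool
    R=Rs(psi,th)@Ro.from_euler("y",phi).as_matrix()@F
      ~~~~~~~~~~~~~~~~~~~~~~~~~~~~~~~~~~~~~~~~~~~~~^~
ValueError: matmul: Input operand 1 does not have enough dimensions (has 0, gufunc core with signature (n?,k),(k,m?)->(n?,m?) requires 1)
```

```bash
sed -i 's/^def F(/def Fm(/' h.py
python3 - <<'E'
from h import *
f0=np.load("f0.npy") if os.path.exists("f0.npy") else Fm(10); np.save("f0.npy",f0)
go([1.5,0,20],0,60); print(Fm())
for z in np.arange(17,6,-1.5):
    go([1.5,0,z],0,30); f=Fm(4)-f0; print(z,np.round(f,2))
    if np.linalg.norm(f)>1.5: break
st()
E
```

```text
[ 0.06204757 -0.10029739 -1.47898989]
17.0 [ 0.12  0.04 -0.13]
15.5 [ 0.06  0.33 -0.17]
14.0 [ 0.2  -0.07  0.07]
12.5 [-0.02  0.    0.12]
11.0 [ 0.31  0.09 -0.3 ]
9.5 [ 0.4   0.35 -0.11]
8.0 [ 0.04  0.32 -0.22]
6.5 [-0.16 -0.09 -0.14]
t20.2 F [-0.3   0.22 -0.91] M [ 0.05 -0.03 -0.02] w16.06 [512.3 -28.1 294.7]
```

```bash
python3 - <<'E'
from h import *
f0=np.load("f0.npy")
for z in np.arange(5.5,-3,-1):
    go([1.5,0,z],0,20); f=Fm(4)-f0; print(z,np.round(f,2))
    if f[2]>1.0: break
st()
L=pose([1.5,0,z],0)[2]
o=[]
for n in("side","top"):
    fr=[cams.grab_frame(n) for _ in range(3)];f=fr[0];m=np.mean([a["img"].astype(float) for a in fr],0).astype(np.uint8)
    c=proj(f,L);x0,y0=(np.round(c)-25).astype(int);print(n,c,x0,y0)
    a=cv2.resize(m[y0:y0+50,x0:x0+50],None,fx=8,fy=8,interpolation=cv2.INTER_CUBIC);o.append(a)
cv2.imwrite("pics/low.png",np.hstack(o)[:,:,::-1])
E
```

```text
5.5 [-0.29  0.27  1.35]
t20.6 F [-0.45  0.11  0.7 ] M [-0.01 -0.14 -0.02] w16.23 [512.3 -28.1 293.8]
side [380.85647805 193.60295222] 356 169
top [371.24044997 145.34545838] 346 120
```

View pics/low.png

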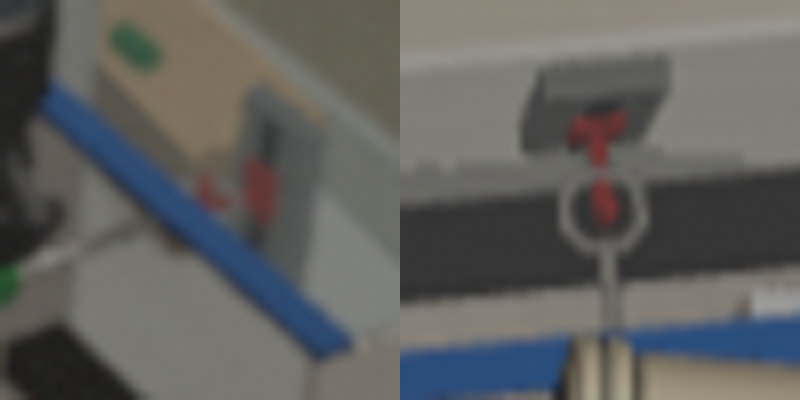

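The loop is round the hook: in the top crop the tip is inside the ring at (603,205), and the arm passes under the far wire. Contact came at nominal z 5.7. I now tilt down about the far wire, keeping about 2.5 mm above the arm.

```bash
cat > tilt.py <<'E'
from h import *
f0=np.load("f0.npy"); zf=8.5
def loop(th): return [16-14.5*np.cos(th),0,zf-14.5*np.sin(th)]
go(loop(0),0,20)
for d in np.arange(5,89,3.):
    th=np.radians(d); P,o,L=pose(loop(th),th)
    q0=np.array(robot.get_state()["q"]); q=robot.solve_ik(P,o); dq=np.abs(np.array(q)-q0).max()
    dist=np.linalg.norm(P-robot.get_state()["position"]); T=max(dist/50,dq/.9)
    robot.movel(P,dist/T,ori=o)
    s=robot.get_state(); f=s["wrist_force"]-f0
    print(int(d),"dq%.2f q5 %.2f"%(dq,q[4]),np.round(f,1),"t%.1f"%s["time_s"])
    if np.linalg.norm(f)>4: 
        f=Fm()-f0; print("again",f)
        if np.linalg.norm(f)>3: break
E
python3 tilt.py
```

```text
5 dq0.13 q5 0.97 [-0.2  0.   1. ] t21.6
8 dq0.08 q5 0.89 [-0.3 -0.2  0.3] t21.9
11 dq0.08 q5 0.81 [0.7 0.4 1. ] t22.2
14 dq0.09 q5 0.73 [0.  0.7 0.2] t22.5
17 dq0.09 q5 0.64 [ 0.7  0.  -0.1] t22.9
20 dq0.09 q5 0.55 [ 0.2 -0.4  0.4] t23.2
23 dq0.09 q5 0.47 [ 0.1  0.4 -0.3] t23.5
26 dq0.09 q5 0.38 [ 1.6 -0.  -0.4] t23.8
29 dq0.14 q5 0.29 [ 0.3 -0.2  0.3] t24.1
32 dq0.25 q5 0.21 [ 0.1  0.2 -0.2] t24.5
35 dq0.47 q5 0.16 [0.2 0.6 0.3] t25.2
38 dq0.67 q5 0.16 [ 0.8 -0.2 -0. ] t26.1
41 dq0.48 q5 0.22 [-0.1 -0.1 -0.7] t26.8
44 dq0.25 q5 0.30 [1.2 0.7 0.4] t27.2
47 dq0.14 q5 0.40 [ 0.3 -0.1 -0.4] t27.5
50 dq0.10 q5 0.50 [ 0.3  0.2 -0.5] t27.8
53 dq0.11 q5 0.60 [-0.8 -0.5 -0.2] t28.1
56 dq0.11 q5 0.71 [-0.7  0.1  0. ] t28.4
59 dq0.10 q5 0.81 [ 1.3  1.  -0.4] t28.8
62 dq0.10 q5 0.91 [-0.5 -1.1 -0.2] t29.1
65 dq0.10 q5 1.00 [-0.4 -0.   0.2] t29.4
68 dq0.09 q5 1.09 [ 0.   0.3 -0.7] t29.7
71 dq0.09 q5 1.18 [ 0.   0.2 -0.2] t30.0
74 dq0.08 q5 1.26 [0.6 0.3 0.4] t30.4
77 dq0.08 q5 1.34 [-0.2  0.1 -0. ] t30.7
80 dq0.07 q5 1.41 [ 0.4 -0.5  0.1] t31.0
83 dq0.07 q5 1.48 [-0.5 -0.  -0.9] t31.3
86 dq0.06 q5 1.54 [-5.  -0.8  4.2] t31.6
again [-4.53460693 -0.39201504  4.45743315]
```

At 86° the bowl pressed on the rubber rest bar, as the geometry predicts (contact at about 86°). I back off to 82° and then pull.

```bash
cat > pull.py <<'E'
from h import *
f0=np.load("f0.npy"); th=np.radians(82)
go([14,0,-5.5],th,30); f=Fm(8)-f0; print("82deg",np.round(f,2)); st()
E
python3 pull.py
```

```text
82deg [0.18 0.06 0.01]
t32.4 F [-0.47 -0.45 -1.24] M [-0.09  0.71  0.04] w16.33 [637.  -15.2 124.1]
```

```bash
cat > pull2.py <<'E'
from h import *
f0=np.load("f0.npy")
s=robot.get_state(); P0=np.array(s["position"]); d=0; T=[]; hit=0
while d<34:
    step=.7 if hit==0 else .25
    d+=step; robot.movel(P0-[0,0,d],10); f=Fm(3 if not hit else 6)-f0; T.append((round(d,2),*np.round(f,1)))
    if f[2]>7.5 and d>3: hit=1
    if f[2]>13.6: break
    if robot.get_state()["time_s"]>58: break
for t in T[::2 if len(T)>40 else 1]: print(*t)
for _ in range(3): print(Fm(6)-f0)
st()
E
python3 pull2.py
```

```text
0.7 0.2 -0.5 0.1
1.4 0.0 0.2 -0.1
2.1 0.7 0.2 2.3
2.8 0.4 0.4 4.5
3.5 0.6 -0.1 4.1
4.2 1.0 0.7 4.8
4.9 0.7 0.7 4.3
5.6 1.3 -0.1 4.4
6.3 1.0 0.2 3.9
7.0 0.7 0.1 3.9
7.7 0.7 0.2 4.3
8.4 0.6 0.2 4.1
9.1 0.8 0.2 4.9
9.8 0.5 -0.2 4.2
10.5 1.2 -0.1 4.1
11.2 1.1 0.2 4.1
11.9 0.9 -0.2 4.3
12.6 1.0 0.4 4.0
13.3 0.9 0.8 4.5
14.0 1.4 0.2 4.8
14.7 0.4 -0.2 4.0
15.4 1.3 -0.2 3.7
16.1 1.1 0.2 4.0
16.8 0.9 0.2 4.2
17.5 1.1 0.1 4.1
18.2 0.9 0.1 3.8
18.9 1.8 0.1 5.4
19.6 1.9 0.4 7.1
20.3 1.9 0.3 9.0
20.55 1.5 0.2 9.3
20.8 1.6 0.3 9.9
21.05 2.1 0.2 10.5
21.3 2.1 0.5 11.3
21.55 1.9 0.1 12.0
21.8 2.0 0.4 12.6
22.05 1.9 0.5 13.2
22.3 2.2 0.1 13.7
[ 2.5442658   0.19719269 13.80004267]
[ 2.35263902  0.48336524 13.89404026]
[ 2.4587128   0.36047534 13.92944835]
t44.2 F [ 2.47  0.4  12.8 ] M [ 0.14 -1.58  0.07] w16.26 [638.3 -15.3 104.5]
```

The hook came onto its stop after about 16 mm and the pull held steady at 13.9 N. Next I unload, release, and back out.

```bash
cat > rel.py <<'E'
from h import *
f0=np.load("f0.npy")
P=np.array(robot.get_state()["position"]); u=0
while u<8:
    u+=.8; robot.movel(P+[0,0,u],15); f=Fm(4)-f0
    if f[2]<1.8: break
print(u,f)
jaws.gripper_to(45); robot.hold(.3); st()
s=robot.get_state(); R=Ro.from_euler("xyz",s["tcp_rot"]).as_matrix(); P=np.array(s["position"])
robot.movel(P-40*R[:,2],40); st()
robot.movel(P-130*R[:,2],100); robot.hold(1.0); st()
o=[]
for n in("side","top"):
    fr=[cams.grab_frame(n) for _ in range(4)];f=fr[0];m=np.mean([a["img"].astype(float) for a in fr],0)
    f["m"]=m; np.save(n+"_end.npy",m)
    hs=cv2.cvtColor(m.astype(np.uint8),cv2.COLOR_RGB2HSV).astype(int); g=(abs(hs[...,0]-65)<14)&(hs[...,1]>90)
    rz=Ro.from_euler("z",H[3]).as_matrix()
    drop=[-16]
    G=H[:3]+rz@np.array([-4,0,-16-8-145]); c=proj(f,G); print(n,"grip pred",c, "corner pred",proj(f,H[:3]-[0,0,16]))
    k,l,s_,ce=cv2.connectedComponentsWithStats(g.astype(np.uint8))
    print([(np.round(ce[i],1).tolist(),int(s_[i][4])) for i in range(1,k) if s_[i][4]>3 and np.linalg.norm(ce[i]-c)<60])
    d=m[...,0]-(m[...,1]+m[...,2])/2; x0,y0=(368,130) if n=="top" else (376,185)
    for lb in("scoop","scoop_loop","hook"):
        for D in models.outline_of(f,lb): print(lb,round(D["conf"],2),np.round(D["point"],1),int(D["region"].sum()))
E
python3 rel.py
```

```text
2.4000000000000004 [ 0.04558144 -0.20513009 -0.1662906 ]
t46.0 F [ 0.49 -0.41 -0.01] M [-0.04  0.5  -0.04] w44.94 [638.3 -15.3 106.9]
t47.1 F [-0.06  0.81 -0.19] M [-0.07  0.5  -0.05] w45.04 [599.2 -19.4 112.5]
t49.1 F [-0.12 -0.51 -0.17] M [-0.08  0.46  0.02] w45.02 [510.3 -28.6 125. ]
side grip pred [375.66951278 227.3031805 ] corner pred [380.01529194 198.04970589]
[([377.7, 227.0], 51)]
scoop 0.43 [375.9 228.9] 185
scoop 0.39 [424.9 309.6] 678
scoop_loop 0.65 [376.8 229.8] 96
top grip pred [366.06339254 156.43093433] corner pred [370.55763459 147.11572513]
[([332.0, 135.5], 14)]
scoop 0.63 [270.7 241.4] 95
scoop_loop 0.67 [269.7 241.4] 105
scoop_loop 0.64 [161.6 245.5] 61
```

```bash
python3 - <<'E'
from h import *
def c():
    f=cams.grab_frame("side");hs=cv2.cvtColor(f["img"],cv2.COLOR_RGB2HSV).astype(int)[205:250,360:400]
    ys,xs=np.nonzero((abs(hs[...,0]-65)<14)&(hs[...,1]>90)); 
    a=np.c_[xs,ys].astype(float); ev=np.linalg.svd(a-a.mean(0))[2][0]; return np.round([xs.mean()+360,ys.mean()+205,len(xs),*ev],2)
for _ in range(4): print(c()); robot.hold(.4)
f=cams.grab_frame("side"); rz=Ro.from_euler("z",H[3]).as_matrix()
for th in (80,86,90,70,110):
    t=np.radians(th); a=[proj(f,H[:3]+rz@np.array([12-d*np.cos(t),0,-24-d*np.sin(t)])) for d in(115,145,175)]; v=a[2]-a[0]; print(th,np.round(a[1],1),np.round(v/np.linalg.norm(v),2))
E
```

```text
[ 3.7767e+02  2.2676e+02  4.9000e+01 -2.0000e-01  9.8000e-01]
[ 3.7755e+02  2.2704e+02  5.1000e+01 -1.8000e-01  9.8000e-01]
[ 3.7756e+02  2.2704e+02  5.0000e+01 -1.8000e-01  9.8000e-01]
[ 3.7745e+02  2.2690e+02  4.9000e+01 -2.0000e-01  9.8000e-01]
80 [373.9 227.6] [-0.28  0.96]
86 [376.8 226.8] [-0.19  0.98]
90 [378.7 226. ] [-0.13  0.99]
70 [369.3 228.4] [-0.4   0.92]
110 [388.3 220.6] [0.27 0.96]
```

At rest, leaning at about 86–87°, as expected. Handing in.

```bash
python3 -c "
from h import *
print(job_done())"
```

```text
the job is handed in; nothing more can be done
None
```

The scoop hangs at rest by its loop on the red hook, about 4° off upright. The hook was drawn down about 16 mm to its stop with a final pull of about 13.9 N, the gripper is clear, and the job is handed in; no verdict was returned.

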